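# Pry the spring clip off the turntable spindle

### The arm

A 6-joint arm with a two-finger parallel gripper is mounted at the origin on the work surface. World frame = base frame: x ahead of the robot, y to its left, z up, the work surface at z = 0. Lengths are in mm, angles in rad, forces in N, time in s.
With the tool pointing down it reaches from about 275 to 750 mm from the base axis. Payload 10.2 kg.
Tool frame: the origin (TCP) lies midway between the tips of the shut fingers; the grasp point (between the pads) lies 19 mm behind it; z points along the fingers, y is the line along which they close (so a half turn about z gives the same grasp; the last joint's range is limited). The gripper opens to 85 mm and grips with 20 to 120 N. Pads are 22 mm wide; open, the fingers measure 114 mm over their backs; the gripper's body (76 mm by 85 mm) begins 54 mm behind the grasp point. The pads swing forward as they close: fully open they stand 13 mm farther back than shut.
Start: joints at [0.994, 0.313, 1.498, -0, 1.331, -0.223], TCP at [181.907, 492.485, 231.294] pointing down, gripper open.
Joint ranges: [-2.94, 2.94], [-0.97, 2.17], [0.19, 2.56], [-1.23, 4.37], [0.02, 3.11], [-2.88, 2.88]. Speed limits (rad/s): [2.39, 2.39, 3.01, 3.14, 3.14, 3.14].

### API

Orientations are given as a unit quaternion [w, x, y, z].
In Python, from rig import sense, capture, finish_job, find_in, place_of gives the robot as it stands. The module is installed in compiled form; this text tells all that it offers.
- The arm moves only by the shell command python3 -m jog 'ROWS' [FORCE]. ROWS is JSON, a list of rows, each an object of numbers: "tx", "ty", "tz": the shift along the tool's x, y, z in mm; "ax", "ay", "az": the turn, a rotation vector about the tool's x, y, z in rad; "jaw": the closure, from -1 (fully open) to 1 (shut), so that 0 is half open. In form: [{"tx": .., "ty": .., "tz": .., "ax": .., "ay": .., "az": .., "jaw": ..}, ...]. A call has 1 to 5 rows; each row shifts and turns the commanded pose from where the row before left it, along the tool's axes as they then stand; what a row does not reach is not made up. A row lasts 1/8 s, in which the tool goes at most 62.5 mm and 10.7 degrees, less where a joint would pass 70% of its speed; a pose out of reach is approached as far as the arm can. A call with a gripper value outside its range is refused whole. The fingers move at their own pace and stop on an object; FORCE is the grip in N (left out, the last holds). Time passes only in rows, so rows that do not move let the fingers close. It gives the time, the measured TCP pose, the force, the opening and the grip force at its end, in the units of the state.
- sense(): the state, without advancing time (a new reading comes with each control period).
- capture(name): name is "scene" or "top"; returns a dict with "color" (480x640x3 uint8, red, green, blue), "depth" (480x640 float32, mm along the optical axis (not along the pixel's ray), 0 where there is no reading), "fx", "fy", "cx", "cy" (pixels), "camera_from_world" (4x4, takes a point from world to camera coordinates). Camera axes: x right, y up, looking along -z (the intrinsics and any distortion apply to the point x, -y, -z); pixel columns grow to the right and rows downward; lengths in mm; the calibration is good to about 2 mm. A picture is of the moment at which its call begins.
- finish_job(): hands the job in; it is judged then, once.
Trained networks look in the newest picture that a camera, given by its name, has taken for a name from the list of things; names that differ only in an ending like _2 or _b are one class to them, and where a whole thing is asked for, a point or a joint stands for the part that bears it (a point fixed in the world has none). Each returns a list of dicts, best first, with "conf" (0 to 1); they miss things now and then, are a little off and sometimes report something else, mostly with a low value. They report only what shows in the picture. A call takes as long as a camera call. They do not tell look-alikes from the thing itself.
- find_in(query, camera): "centre" ([column, row] in pixels, amid what is visible of it).
- place_of(query, camera): "centre" ([column, row] in pixels: a listed point, or the origin of a listed thing).
The state is a dict: "time_s": time; "joints": joint angles; "dq": joint speeds; "tau": joint torques, N m; "eef_pos": TCP position; "ee_rot": TCP orientation; "force": force on the tool from outside, world axes, zero at the start; "wrist_torque": the same for the moment, N m; "grip_width": opening from 0.0 (shut) to 1.0 (fully open); "grip_force": force on a finger pad.
Only numpy, scipy, OpenCV 4.12 (cv2) and the standard library are available. Lean on these libraries where they do the work, as an engineer would, in place of code of your own. Each camera call takes 0.05 s, during which the arm holds its last target. There are 200 camera calls.

### The job

The sample changer's turntable plate is held down by a spring clip snapped into the groove of its spindle. First stand the amber vial that is in the way upright in the white tray, then take the red-handled hooked pick, hook the clip's loop with it and pull the clip straight out of the groove, never touching the clip with the gripper; leave the clip lying on the turntable plate, clear of the spindle. Finally lay the pick flat on the bench, the way up it lay at first, and do not tip the vial or disturb the bottles and the mouse.

Things in the scene. Friction and masses are not known exactly. Their poses are not given: they have to be found in the camera images.
- turntable: sample changer's turntable drive, fixed: white round housing 132 mm across with a green band, carrying an aluminium plate 152 mm across, its top face 70 mm above the bench. Origin on the spindle axis at bench level, z up. On the plate's centre: brass collar 34 mm across, 8 mm high; then the groove (neck 20 mm across, 6.5 mm high); then the spindle head, 32 mm across, top 92.5 mm above the bench
- spindle (a point): point on the spindle axis inside the groove, 81 mm above the bench; z is the axis, up
- clip: loose level spring clip of dark 5 mm wire: open ring, 21 mm inside, 31 mm outside, mouth on one side, closed pull loop on the other. Origin at the ring's centre, mid-wire; x points from there through the loop, z up. It starts in the groove on the collar, origin 80.5 mm above the bench, free to swivel, loop roughly towards the robot. A tab 10 mm high, turned up from the wire's underside, closes the loop
- clip_loop (a point): centre of the loop's opening, mid-wire, 23 mm from the ring's centre along the clip's x; same axes. Opening 16 x 16 mm, tab 8 to 12 mm farther out; 8 mm of air below. Pulled level along +x by the tab, the sprung jaws give way at about 10 to 18 N; the clip jumps 15 mm out and its loop droops to the plate (keep the hook's tip low, 2 to 5 mm over the plate); off the collar at about 27 mm
- pick: hooked pick, 80 g, lying loose on the bench: red handle 80 mm long (x), 20 mm wide (y), 30 mm high, with a black stripe; a 5 mm round steel stem runs level from its front along +x, 25 mm above the underside, and turns straight down at its end as a hook that ends 2.5 mm above the level of the underside. Origin under the handle's centre, z up
- pick_grip (a point): centre of the pick's handle, 15 mm above its underside; same axes as the pick. Grip here, across the 20 mm width
- hook_tip (a point): lowest point of the pick's hook, 105 mm ahead (+x) of the handle's centre and 12.5 mm lower than it; the hook is a straight upright 5 mm round bar, free below the stem for 20 mm
- vial: capped amber glass vial, 24 mm across, 52 mm high, with blue cap, 30 g; it starts upright on the turntable plate, just outside the clip's loop. Origin at the centre of its foot
- vial_mid (a point): centre of the vial, 26 mm above its foot
- tray_in (a point): centre of the inner floor of the open white tray fixed on the bench: 130 x 130 mm outside, walls 4 mm thick and 16 mm high, floor about 4 mm above the bench; axes along the walls, z up
- bottle_a: solvent bottle with blue cap, 68 mm across, 130 mm high, a bystander; origin at the centre of its foot
- bottle_b: the other solvent bottle, of the same shape and size, a bystander; origin at the centre of its foot
- mouse: black computer mouse, 100 x 58 x 22 mm, a bystander; origin at the centre of its underside
There are look-alikes about, which are no part of the job. Of the things that look like the vial, the smaller one is meant.

How it is judged (in metres and radians):
On the way, in this order (a step that is already met when the one before it is completed fails the run):
1. the amber vial stands upright in the tray, let go, while the clip is still seated (x of vial_mid in the frame of tray_in between -0.055 and 0.055 m and y of vial_mid in the frame of tray_in between -0.055 and 0.055 m and z of vial_mid in the frame of tray_in below 0.034 m and angle between vial's own z axis and vertical below 0.2 rad and contact force between the fingers and vial below 0.1 N and horizontal distance between clip and spindle below 0.007 m), for 0.2 s.
2. the pick, held by the gripper, pulls on the seated clip (contact force between pick and clip above 2 N and contact force between the fingers and pick above 2 N and horizontal distance between clip and spindle below 0.02 m), for 0.04 s.
3. the clip is out of the groove, the pick still held (horizontal distance between clip and spindle above 0.027 m and contact force between the fingers and pick above 2 N).
At the end, for the whole second after the job is handed in: The vial stands upright (0.2 rad) in the tray; the clip lies on the turntable plate, its ring's centre 27 to 78 mm from the spindle axis and 68 to 80 mm above the bench; the pick lies flat on the bench (underside within 12 mm, 0.15 rad), the same way up; all at rest and let go (x of vial_mid in the frame of tray_in between -0.055 and 0.055 m and y of vial_mid in the frame of tray_in between -0.055 and 0.055 m and z of vial_mid in the frame of tray_in below 0.034 m and angle between vial's own z axis and vertical below 0.2 rad and contact force between the fingers and vial below 0.1 N and horizontal distance between clip and spindle between 0.027 and 0.078 m and z of clip in the frame of turntable between 0.068 and 0.08 m and linear speed of each of clip, vial, pick below 0.02 m/s and height (world z) of pick below 0.012 m and angle between pick's own z axis and vertical below 0.15 rad and contact force between the fingers and pick below 0.1 N); the robot touches nothing.
It fails at once if the gripper touches the clip (contact force between the fingers and clip above 0.5 N).
It fails at once if the vial is tipped over (angle between vial's own z axis and vertical above 0.7 rad).
It fails at once if the clip falls off the turntable (height (world z) of clip below 0.05 m).
It fails at once if a bottle or the mouse is pushed more than 20 mm (distance of any of bottle_a, bottle_b, mouse from where it was at the start of the episode above 0.02 m).
It also fails if it takes over 67 s, if anything falls off the work surface, if the arm or the gripper's body presses on something with over 40 N, if the wrist force passes 120 N, or if a joint passes its speed limit or range.

## Working session

There is one attempt and no reset: what is moved stays moved. The work goes in short steps, Python scripts to look and compute and a shell command to move; the robot and the scene stay as the last step left them, time stands still between calls to the robot, and variables do not carry over. Pictures are saved under pics/ and viewed, at most 10 in all, crops included, and the job is handed in when it is done.

```bash
mkdir -p pics; cat > h.py <<'E'
import numpy as np, cv2
from rig import sense, capture, finish_job, find_in, place_of
from scipy.spatial.transform import Rotation as R
def ray(c,u,v):
    T=np.linalg.inv(c["camera_from_world"]); d=np.array([(u-c["cx"])/c["fx"],-(v-c["cy"])/c["fy"],-1.])
    return T[:3,3],T[:3,:3]@d
def onz(c,u,v,z):
    o,d=ray(c,u,v); return o+d*(z-o[2])/d[2]
def dep(c,u,v):
    o,d=ray(c,u,v); return o+d*float(c["depth"][int(round(v)),int(round(u))])
def save(c,n): cv2.imwrite("pics/"+n,c["color"][:,:,::-1])
E
python3 - <<'E'
from h import *
np.set_printoptions(precision=1,suppress=True)
H=dict(turntable=0,spindle=81,clip=80.5,clip_loop=80.5,pick=0,pick_grip=15,hook_tip=2.5,vial=70,vial_mid=96,tray_in=4,bottle_a=0,mouse=0)
for cam in("top","scene"):
    c=capture(cam); save(c,cam+"0.png"); print(cam,np.linalg.inv(c["camera_from_world"])[:3,3],c["fx"])
    for n,z in H.items():
        for r in place_of(n,cam)[:3]: print(n,round(r["conf"],2),np.array(r["centre"]),onz(c,*r["centre"],z)[:2],dep(c,*r["centre"]))
s=sense();print(s["time_s"],s["eef_pos"],R.from_quat(np.roll(s["ee_rot"],-1)).as_matrix(),s["grip_width"])
E
```

```text
top [ 410.6   52.7 1452.2] 579.1322334352741
turntable 0.86 [388.6 226.9] [ 624.1 -100.2] [612.2 -91.7  80.6]
turntable 0.38 [462.1 180.3] [ 744.8 -288. ] [ 725.2 -268.1   85.2]
spindle 0.56 [393.6 220.8] [ 627.  -103.7] [ 625.6 -102.7   89.5]
clip 0.63 [227.9 297.8] [441.3 288.7] [442.5 297.5  29.8]
clip 0.41 [389.4 218.9] [631.6 -93.8] [630.  -92.7  90.5]
clip_loop 0.55 [389.2 229.1] [606.9 -93.1] [608.2 -94.   72. ]
pick 0.86 [229.5 299.4] [439.2 298.5] [438.7 293.9  26.9]
pick 0.27 [469.4 289.5] [ 467.8 -298.8] [ 467.7 -298.4    1.6]
pick_grip 0.85 [224.5 297.1] [444.5 308.5] [444.1 305.9  29.9]
hook_tip 0.72 [242.2 257.5] [544.3 268.7] [544.8 269.5  -2.7]
vial 0.63 [390.5 244.4] [571.4 -96.9] [565.7 -91.6 119. ]
vial 0.51 [415.5 282.2] [ 481.4 -155.2] [ 481.  -154.    77.8]
vial_mid 0.74 [419.6 280. ] [ 485.3 -160.9] [ 486.5 -164.3   74.2]
vial_mid 0.65 [392.3 240.8] [577.  -98.4] [573.7 -95.5 122.8]
tray_in 0.59 [470.7 290.3] [ 465.7 -301. ] [ 465.7 -301.5    1.9]
bottle_a 0.92 [241.1 195. ] [705.1 275.8] [686.2 261.5  93. ]
bottle_a 0.67 [459.7 179.8] [ 746.1 -282. ] [ 727.1 -
[... 716 characters left out ...]
 -190.1] [ 500.8 -173.8   22.6]
vial 0.74 [255.4 283.2] [561.8 -99. ] [ 577.5 -107.2   86.8]
vial 0.63 [276.1 299. ] [623.8 -91.8] [ 642.4 -103.    92.4]
vial_mid 0.68 [260.3 274.3] [570.9 -90.8] [582.6 -97.1 108.1]
vial_mid 0.64 [211.1 290.8] [ 551.  -187.1] [ 502.3 -169.3   46.9]
tray_in 0.9 [149.1 326.5] [ 471.5 -297. ] [ 472.8 -297.2    5.4]
bottle_a 0.97 [425.8 267.9] [702.7 269.3] [715.9 249.2  20.7]
bottle_a 0.74 [219.1 427.2] [ 744.5 -293.1] [ 780.6 -303.1   62.7]
bottle_a 0.37 [149.5 323.7] [ 461.1 -292.9] [ 467.8 -294.     6.8]
mouse 0.83 [458.5 222.5] [639.7 474.5] [653.8 449.9  19.4]
1.3 [181.9 492.5 231.3] [[-0.9  0.3 -0. ]
 [ 0.3  0.9 -0. ]
 [ 0.  -0.  -1. ]] 0.9991841651185303
```

View pics/top0.png

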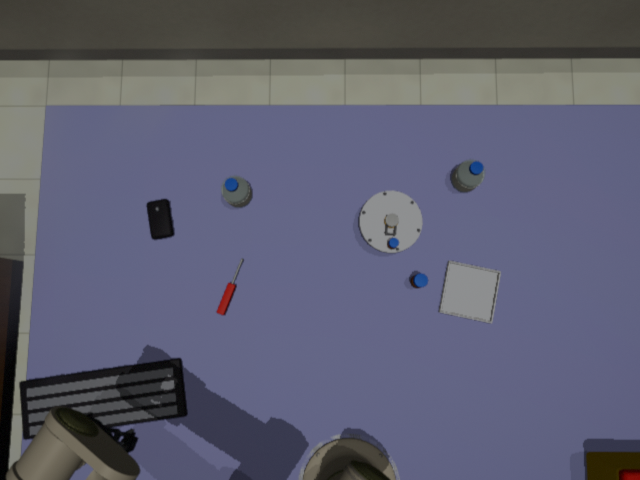

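View pics/scene0.png

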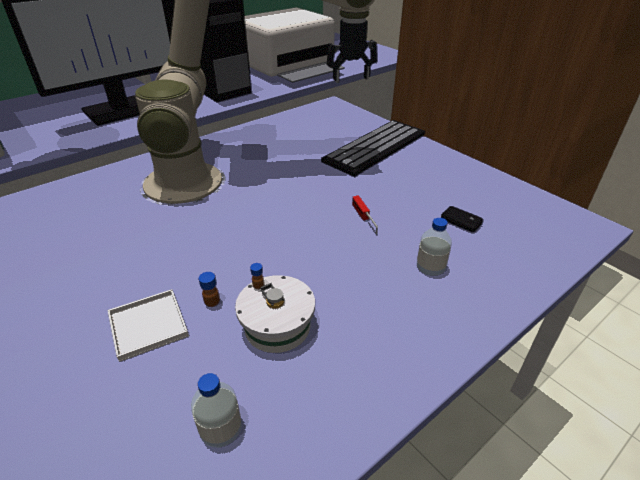

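The top view shows the turntable at (390,221), with the small vial at (393,243) just below the loop (390,230). The larger look-alike is at (419,281), the tray at (470,291), and the pick at (230,287) with its hook towards (243,258). Next I'll refine these with masks and depth.

```bash
python3 - <<'E'
from h import *
np.set_printoptions(precision=1,suppress=True)
for cam in("top","scene"):
    c=capture(cam); im=c["color"].astype(int); d=c["depth"]; T=np.linalg.inv(c["camera_from_world"])
    v,u=np.mgrid[:480,:640]; P=np.stack([(u-c["cx"])/c["fx"],-(v-c["cy"])/c["fy"],-np.ones(u.shape)],-1)*d[...,None]@T[:3,:3].T+T[:3,3]
    r,g,b=im[...,0],im[...,1],im[...,2]
    near=lambda x,y,q:(np.hypot(P[...,0]-x,P[...,1]-y)<q)&(d>0)
    m=near(626,-98,85)&(abs(P[...,2]-70)<6); p=P[m]
    if cam=="top":
        (x,y),rad=cv2.minEnclosingCircle(p[:,:2].astype(np.float32)); print("plate",x,y,rad,np.median(p[:,2]))
    m=near(626,-98,20)&(P[...,2]>86)&(P[...,2]<98); print("head",P[m].mean(0),m.sum())
    m=near(575,-96,30)&(b>r+50)&(b>g+30)&(P[...,2]>100); print("cap",P[m].mean(0),m.sum(),P[m].max(0),u[m].mean(),v[m].mean(), onz(c,u[m].mean(),v[m].mean(),120)[:2])
    m=near(450,290,90)&(r>b+60)&(r>g+60); q=P[m]
    if cam=="top":
        (cx,cy),wh,a=cv2.minAreaRect(np.stack([u[m],v[m]],1).astype(np.float32)); print("pick px",cx,cy,wh,a,onz(c,cx,cy,30))
    q2=q[:,:2]; w,V=np.linalg.eigh(np.cov(q2.T)); ax=V[:,1]*np.sign(V[0,1]); t=(q2-q2.mean(0))@ax
    print("handle",q.mean(0),len(q),ax,np.degrees(np.arctan2(ax[1],ax[0])),t.min(),t.max())
    for s in "hook_tip","clip","clip_loop": print(s,[(x["conf"],onz(c,*x["centre"],dict(hook_tip=2.5).get(s,80.5))[:2]) for x in place_of(s,cam)[:2]])
    m=near(467,-299,100)&(P[...,2]>-5)&(P[...,2]<25)&(im.min(-1)>120)&(abs(r-b)<25); q=P[m][:,:2].astype(np.float32)
    if len(q): print("tray",cv2.minAreaRect(q))
    y0,x0=(200,350) if cam=="top" else (250,225)
    crop=im[y0:y0+60,x0:x0+80].astype(np.uint8); cv2.imwrite(f"pics/{cam}1.png",cv2.resize(crop[:,:,::-1],None,fx=8,fy=8,interpolation=cv2.INTER_CUBIC))
E
python3 -c "
import cv2,numpy as np
cv2.imwrite('pics/c1.png',cv2.resize(np.vstack([cv2.imread('pics/top1.png'),cv2.imread('pics/scene1.png')]),(400,600)))"
```

```text
plate 627.5172729492188 -98.27864074707031 76.1778793334961 69.6131495471011
head [627.2 -98.1  91.8] 137
cap [570.2 -98.2 121.6] 75 [580.8 -87.8 127.2] 393.46666666666664 242.37333333333333 [570.4 -98.4]
pick px 225.68966674804688 298.27587890625 (7.427813529968262, 31.939598083496094) 21.801410675048828 [441.3 302.8  30. ]
handle [441.  302.9  30. ] 241 [ 0.9 -0.4] -20.683966196768072 -38.36586174742473 38.87249452825846
hook_tip [(0.7, array([ 617.9, -104.1])), (0.68, array([541.5, 272. ]))]
clip [(0.38, array([632.1, -89. ])), (0.37, array([626.8, 452.5]))]
clip_loop [(0.38, array([ 604.3, -101.9]))]
tray ((461.91326904296875, -297.3431396484375), (130.43487548828125, 129.45526123046875), 78.42633819580078)
head [631.8 -99.4  92.6] 194
cap [ 574.9 -101.3  120.8] 107 [585.3 -88.3 126. ] 255.69158878504672 268.21495327102804 [ 574.1 -100.8]
handle [446.2 299.9  30.5] 136 [ 0.9 -0.4] -21.46847332614875 -48.80392002131797 37.3233391869109
hook_tip []
clip [(0.68, array([ 636.5, -102. ]))]
clip_loop [(0.57, array([607. , -96.9])), (0.37, array([565.2, -85.7]))]
tray ((453.90643310546875, -295.58819580078125), (133.57061767578125, 152.0333251953125), 78.24497985839844)
```

View pics/c1.png

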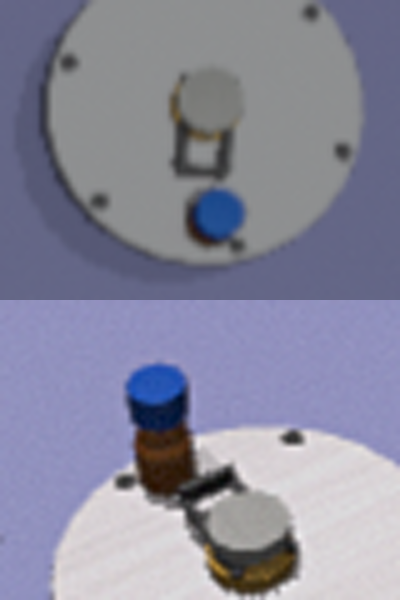

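The crop shows the loop opening at about (390.6,230.4) px, which gives roughly (604,-96), with the spindle at (627.5,-98). The clip's x therefore points almost along -world x. The small vial is at about (570.5,-99). The sizes agree with the text, so I'll move now: first turn the tool so its y lies along world y, then travel to above the vial.

```bash
python3 -m jog '[{"az":-0.177,"jaw":-1},{"az":-0.177,"jaw":-1},{"tx":-25.7,"ty":-39.4,"jaw":-1},{"tx":-25.7,"ty":-39.4,"jaw":-1},{"tx":-25.7,"ty":-39.4,"jaw":-1}]' 40
python3 -m jog '[{"tx":-25.7,"ty":-39.4,"jaw":-1},{"tx":-25.7,"ty":-39.4,"jaw":-1},{"tx":-25.7,"ty":-39.4,"jaw":-1},{"tx":-25.7,"ty":-39.4,"jaw":-1},{"tx":-25.7,"ty":-39.4,"jaw":-1}]'
python3 -m jog '[{"tx":-25.7,"ty":-39.4,"jaw":-1},{"tx":-25.7,"ty":-39.4,"jaw":-1},{"tx":-25.7,"ty":-39.4,"jaw":-1},{"tx":-25.7,"ty":-39.4,"jaw":-1},{"tx":-25.7,"ty":-39.4,"jaw":-1}]'
python3 -m jog '[{"tx":-25.7,"ty":-39.4,"jaw":-1},{"tx":-25.7,"ty":-39.4,"jaw":-1},{"jaw":-1},{"jaw":-1}]'
```

```text
schema error: expected keys tx, ty, tz, ax, ay, az, jaw
schema error: expected keys tx, ty, tz, ax, ay, az, jaw
schema error: expected keys tx, ty, tz, ax, ay, az, jaw
schema error: expected keys tx, ty, tz, ax, ay, az, jaw
```

All keys are required in every row.

```bash
python3 -m jog '[{"tx":0,"ty":0,"tz":0,"ax":0,"ay":0,"az":-0.177,"jaw":-1},{"tx":0,"ty":0,"tz":0,"ax":0,"ay":0,"az":-0.177,"jaw":-1},{"tx":-25.7,"ty":-39.4,"tz":0,"ax":0,"ay":0,"az":0,"jaw":-1},{"tx":-25.7,"ty":-39.4,"tz":0,"ax":0,"ay":0,"az":0,"jaw":-1},{"tx":-25.7,"ty":-39.4,"tz":0,"ax":0,"ay":0,"az":0,"jaw":-1}]' 40
python3 -m jog '[{"tx":-25.7,"ty":-39.4,"tz":0,"ax":0,"ay":0,"az":0,"jaw":-1},{"tx":-25.7,"ty":-39.4,"tz":0,"ax":0,"ay":0,"az":0,"jaw":-1},{"tx":-25.7,"ty":-39.4,"tz":0,"ax":0,"ay":0,"az":0,"jaw":-1},{"tx":-25.7,"ty":-39.4,"tz":0,"ax":0,"ay":0,"az":0,"jaw":-1},{"tx":-25.7,"ty":-39.4,"tz":0,"ax":0,"ay":0,"az":0,"jaw":-1}]'
```

```text
time_s: 2.33
eef_pos: [259.6, 373.1, 231.3]
ee_rot: [0.0, -0.0, 1.0, 0.0]
force: [0.7, 0.8, 0.5]
grip_width: 1.003
grip_force: 0.0
time_s: 2.95
eef_pos: [388.3, 175.9, 231.5]
ee_rot: [0.0, -0.0, 1.0, 0.0]
force: [-0.1, 1.0, -0.1]
grip_width: 1.003
grip_force: 0.0
```

```bash
python3 -m jog '[{"tx":-26,"ty":-39.2,"tz":0,"ax":0,"ay":0,"az":0,"jaw":-1},{"tx":-26,"ty":-39.2,"tz":0,"ax":0,"ay":0,"az":0,"jaw":-1},{"tx":-26,"ty":-39.2,"tz":0,"ax":0,"ay":0,"az":0,"jaw":-1},{"tx":-26,"ty":-39.2,"tz":0,"ax":0,"ay":0,"az":0,"jaw":-1},{"tx":-26,"ty":-39.2,"tz":0,"ax":0,"ay":0,"az":0,"jaw":-1}]'
python3 -m jog '[{"tx":-26,"ty":-39.2,"tz":0,"ax":0,"ay":0,"az":0,"jaw":-1},{"tx":-24,"ty":-39.2,"tz":0,"ax":0,"ay":0,"az":0,"jaw":-1},{"tx":0,"ty":0,"tz":40,"ax":0,"ay":0,"az":0,"jaw":-1},{"tx":0,"ty":0,"tz":30,"ax":0,"ay":0,"az":0,"jaw":-1},{"tx":0,"ty":0,"tz":0,"ax":0,"ay":0,"az":0,"jaw":-1}]'
```

```text
time_s: 3.58
eef_pos: [518.3, -20.1, 231.4]
ee_rot: [0.0, -0.0, 1.0, -0.0]
force: [-0.5, 0.7, 0.4]
grip_width: 1.003
grip_force: 0.0
time_s: 4.2
eef_pos: [566.7, -96.8, 159.6]
ee_rot: [-0.002, -0.0, 1.0, 0.001]
force: [-0.3, -0.6, 0.4]
grip_width: 1.0
grip_force: 0.0
```

```bash
python3 -m jog '[{"tx":-1,"ty":0,"tz":30,"ax":0,"ay":0,"az":0,"jaw":-1},{"tx":0,"ty":0,"tz":25,"ax":0,"ay":0,"az":0,"jaw":-1},{"tx":0,"ty":0,"tz":18,"ax":0,"ay":0,"az":0,"jaw":-1},{"tx":0,"ty":0,"tz":0,"ax":0,"ay":0,"az":0,"jaw":-1},{"tx":0,"ty":0,"tz":0,"ax":0,"ay":0,"az":0,"jaw":0}]' 25
python3 -m jog '[{"tx":0,"ty":0,"tz":0,"ax":0,"ay":0,"az":0,"jaw":0.3},{"tx":0,"ty":0,"tz":0,"ax":0,"ay":0,"az":0,"jaw":0.6},{"tx":0,"ty":0,"tz":0,"ax":0,"ay":0,"az":0,"jaw":1},{"tx":0,"ty":0,"tz":0,"ax":0,"ay":0,"az":0,"jaw":1},{"tx":0,"ty":0,"tz":0,"ax":0,"ay":0,"az":0,"jaw":1}]'
python3 - <<'E'
from h import *
c=capture("scene"); im=c["color"][190:340,170:370][:,:,::-1]; cv2.imwrite("pics/g1.png",cv2.resize(im,None,fx=3,fy=3))
E
```

```text
time_s: 4.82
eef_pos: [569.5, -97.3, 90.0]
ee_rot: [0.001, -0.0, 1.0, -0.0]
force: [0.5, -0.2, 0.1]
grip_width: 0.818
grip_force: 0.0
time_s: 5.45
eef_pos: [568.9, -97.1, 88.8]
ee_rot: [0.0, -0.0, 1.0, -0.0]
force: [-1.1, 0.2, 6.2]
grip_width: 0.268
grip_force: 24.5
```

View pics/g1.png

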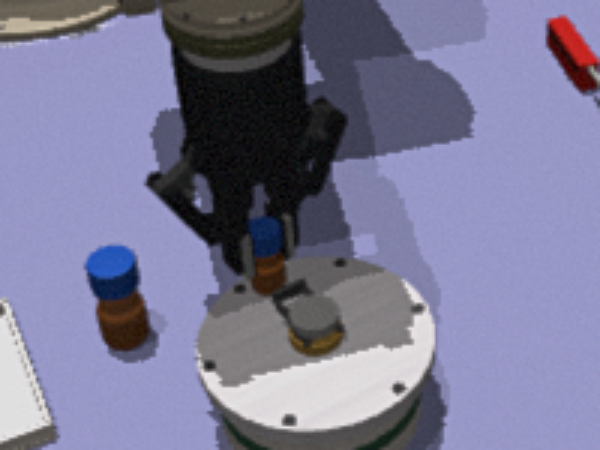

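The fingers hold the vial at its cap (22.8 mm opening), and the clip is untouched. Lift and carry it to the tray.

```bash
python3 -m jog '[{"tx":0,"ty":0,"tz":-15,"ax":0,"ay":0,"az":0,"jaw":1},{"tx":0,"ty":0,"tz":-30,"ax":0,"ay":0,"az":0,"jaw":1},{"tx":10.5,"ty":-20,"tz":0,"ax":0,"ay":0,"az":0,"jaw":1},{"tx":21,"ty":-40,"tz":0,"ax":0,"ay":0,"az":0,"jaw":1},{"tx":21,"ty":-40,"tz":0,"ax":0,"ay":0,"az":0,"jaw":1}]'
python3 -m jog '[{"tx":21,"ty":-40,"tz":0,"ax":0,"ay":0,"az":0,"jaw":1},{"tx":21,"ty":-40,"tz":0,"ax":0,"ay":0,"az":0,"jaw":1},{"tx":10.5,"ty":-20,"tz":0,"ax":0,"ay":0,"az":0,"jaw":1},{"tx":0,"ty":0,"tz":30,"ax":0,"ay":0,"az":0,"jaw":1},{"tx":0,"ty":0,"tz":40,"ax":0,"ay":0,"az":0,"jaw":1}]'
python3 -m jog '[{"tx":0,"ty":0,"tz":20,"ax":0,"ay":0,"az":0,"jaw":1},{"tx":0,"ty":0,"tz":10,"ax":0,"ay":0,"az":0,"jaw":1},{"tx":0,"ty":0,"tz":6,"ax":0,"ay":0,"az":0,"jaw":1},{"tx":0,"ty":0,"tz":0,"ax":0,"ay":0,"az":0,"jaw":1}]'
python3 - <<'E'
from h import *
c=capture("scene"); im=c["color"][190:390,60:260][:,:,::-1]; cv2.imwrite("pics/g2.png",cv2.resize(im,None,fx=3,fy=3))
E
```

```text
time_s: 6.12
eef_pos: [515.6, -198.0, 134.0]
ee_rot: [0.0, -0.0, 1.0, -0.0]
force: [1.0, 0.2, -1.3]
grip_width: 0.266
grip_force: 24.6
time_s: 6.75
eef_pos: [464.0, -297.9, 63.8]
ee_rot: [0.001, 0.0, 1.0, -0.001]
force: [0.4, -0.3, -0.8]
grip_width: 0.268
grip_force: 24.6
time_s: 7.25
eef_pos: [463.8, -297.2, 27.7]
ee_rot: [0.0, -0.0, 1.0, -0.0]
force: [-0.2, 0.2, 0.3]
grip_width: 0.266
grip_force: 24.6
```

View pics/g2.png

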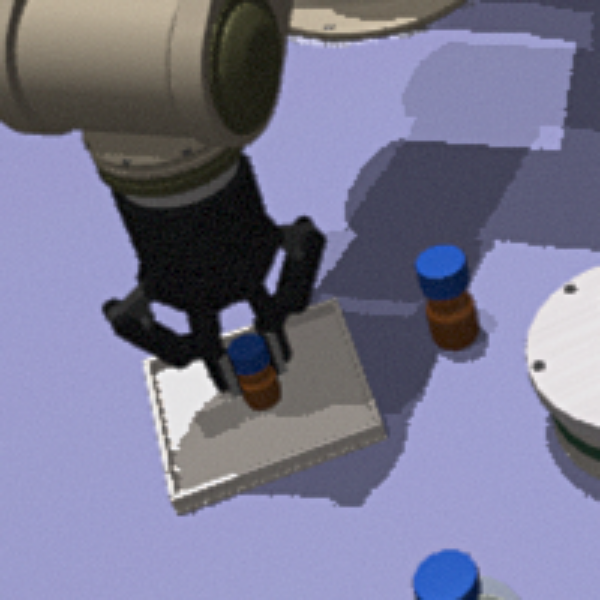

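The vial is held upright over the middle of the tray. Lower it to contact in small steps.

```bash
python3 -m jog '[{"tx":0,"ty":0,"tz":2,"ax":0,"ay":0,"az":0,"jaw":1},{"tx":0,"ty":0,"tz":1,"ax":0,"ay":0,"az":0,"jaw":1},{"tx":0,"ty":0,"tz":0,"ax":0,"ay":0,"az":0,"jaw":1}]'
python3 -m jog '[{"tx":0,"ty":0,"tz":1,"ax":0,"ay":0,"az":0,"jaw":1},{"tx":0,"ty":0,"tz":0,"ax":0,"ay":0,"az":0,"jaw":1}]'
```

```text
time_s: 7.68
eef_pos: [463.7, -297.1, 24.4]
ee_rot: [0.0, -0.0, 1.0, -0.0]
force: [0.4, -0.5, -0.2]
grip_width: 0.267
grip_force: 24.6
time_s: 7.92
eef_pos: [463.6, -297.0, 23.2]
ee_rot: [-0.0, -0.0, 1.0, 0.0]
force: [-0.2, -0.6, -0.3]
grip_width: 0.264
grip_force: 24.6
```

```bash
python3 -m jog '[{"tx":0,"ty":0,"tz":1,"ax":0,"ay":0,"az":0,"jaw":1},{"tx":0,"ty":0,"tz":0,"ax":0,"ay":0,"az":0,"jaw":1}]'
python3 -m jog '[{"tx":0,"ty":0,"tz":0.7,"ax":0,"ay":0,"az":0,"jaw":1},{"tx":0,"ty":0,"tz":0,"ax":0,"ay":0,"az":0,"jaw":1}]'
```

```text
time_s: 8.18
eef_pos: [463.8, -297.2, 22.8]
ee_rot: [0.0, -0.0, 1.0, -0.0]
force: [-1.6, 0.7, 4.9]
grip_width: 0.27
grip_force: 25.0
time_s: 8.43
eef_pos: [464.0, -297.2, 22.7]
ee_rot: [0.0, -0.0, 1.0, -0.0]
force: [-2.6, 2.7, 10.7]
grip_width: 0.267
grip_force: 25.6
```

```bash
python3 -m jog '[{"tx":0,"ty":0,"tz":-1,"ax":0,"ay":0,"az":0,"jaw":0.3},{"tx":0,"ty":0,"tz":0,"ax":0,"ay":0,"az":0,"jaw":0},{"tx":0,"ty":0,"tz":0,"ax":0,"ay":0,"az":0,"jaw":-0.2},{"tx":0,"ty":0,"tz":0,"ax":0,"ay":0,"az":0,"jaw":-0.2},{"tx":0,"ty":0,"tz":-20,"ax":0,"ay":0,"az":0,"jaw":-0.2}]'
python3 -m jog '[{"tx":0,"ty":0,"tz":-40,"ax":0,"ay":0,"az":0,"jaw":-0.2},{"tx":0,"ty":0,"tz":-40,"ax":0,"ay":0,"az":0,"jaw":-0.2},{"tx":0,"ty":0,"tz":-40,"ax":0,"ay":0,"az":0,"jaw":-0.2},{"tx":0,"ty":0,"tz":0,"ax":0,"ay":0,"az":0,"jaw":-0.2}]'
python3 - <<'E'
from h import *
c=capture("scene"); im=c["color"][190:390,60:260][:,:,::-1]; cv2.imwrite("pics/g3.png",cv2.resize(im,None,fx=3,fy=3))
E
```

```text
time_s: 9.05
eef_pos: [463.0, -296.5, 41.6]
ee_rot: [-0.001, -0.0, 1.0, 0.001]
force: [0.2, -0.6, 0.3]
grip_width: 0.6
grip_force: 0.0
time_s: 9.55
eef_pos: [464.6, -297.9, 165.4]
ee_rot: [0.002, -0.0, 1.0, -0.002]
force: [0.2, -0.7, -0.9]
grip_width: 0.601
grip_force: 0.0
```

View pics/g3.png

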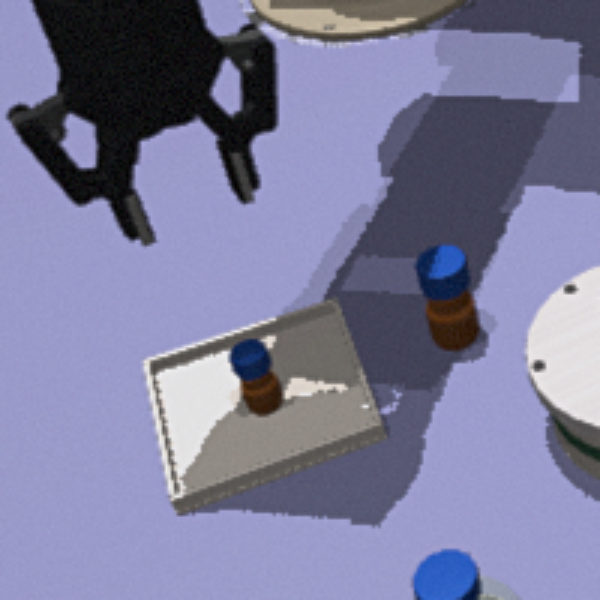

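The vial stands upright and is let go near the tray's middle. Next, travel to the pick and turn the tool across its handle.

```bash
python3 -m jog '[{"tx":1.6,"ty":42.9,"tz":0,"ax":0,"ay":0,"az":0,"jaw":-0.2},{"tx":1.6,"ty":42.9,"tz":0,"ax":0,"ay":0,"az":0,"jaw":-0.2},{"tx":1.6,"ty":42.9,"tz":0,"ax":0,"ay":0,"az":0,"jaw":-0.2},{"tx":1.6,"ty":42.9,"tz":0,"ax":0,"ay":0,"az":0,"jaw":-0.2},{"tx":1.6,"ty":42.9,"tz":0,"ax":0,"ay":0,"az":0,"jaw":-0.2}]'
python3 -m jog '[{"tx":1.6,"ty":42.9,"tz":0,"ax":0,"ay":0,"az":0,"jaw":-0.2},{"tx":1.6,"ty":42.9,"tz":0,"ax":0,"ay":0,"az":0,"jaw":-0.2},{"tx":1.6,"ty":42.9,"tz":0,"ax":0,"ay":0,"az":0,"jaw":-0.2},{"tx":1.6,"ty":42.9,"tz":0,"ax":0,"ay":0,"az":0,"jaw":-0.2},{"tx":1.6,"ty":42.9,"tz":0,"ax":0,"ay":0,"az":0,"jaw":-0.2}]'
python3 -m jog '[{"tx":1.6,"ty":42.9,"tz":0,"ax":0,"ay":0,"az":0,"jaw":-0.2},{"tx":1.6,"ty":42.9,"tz":0,"ax":0,"ay":0,"az":0,"jaw":-0.2},{"tx":1.6,"ty":42.9,"tz":0,"ax":0,"ay":0,"az":0,"jaw":-0.2},{"tx":1.6,"ty":42.9,"tz":0,"ax":0,"ay":0,"az":0,"jaw":-0.2}]'
python3 -m jog '[{"tx":0,"ty":0,"tz":0,"ax":0,"ay":0,"az":0.18,"jaw":-0.2},{"tx":0,"ty":0,"tz":0,"ax":0,"ay":0,"az":0.18,"jaw":-0.2},{"tx":0,"ty":0,"tz":50,"ax":0,"ay":0,"az":0,"jaw":-0.2},{"tx":0,"ty":0,"tz":40,"ax":0,"ay":0,"az":0,"jaw":-0.2},{"tx":0,"ty":0,"tz":0,"ax":0,"ay":0,"az":0,"jaw":-0.2}]'
```

```text
time_s: 10.22
eef_pos: [454.8, -81.0, 161.2]
ee_rot: [-0.001, 0.0, 1.0, 0.001]
force: [0.8, 0.2, 0.5]
grip_width: 0.597
grip_force: 0.0
time_s: 10.85
eef_pos: [446.7, 133.3, 161.3]
ee_rot: [-0.001, -0.0, 1.0, -0.0]
force: [1.0, -0.4, -0.6]
grip_width: 0.597
grip_force: 0.0
time_s: 11.35
eef_pos: [440.3, 304.7, 161.0]
ee_rot: [-0.001, -0.0, 1.0, -0.001]
force: [1.0, -0.0, 0.5]
grip_width: 0.601
grip_force: 0.0
time_s: 11.98
eef_pos: [439.1, 302.6, 69.3]
ee_rot: [-0.003, 0.179, 0.984, -0.002]
force: [0.8, -0.7, 0.3]
grip_width: 0.598
grip_force: 0.0
```

```bash
python3 -m jog '[{"tx":-1,"ty":0,"tz":30,"ax":0,"ay":0,"az":0,"jaw":-0.2},{"tx":0,"ty":0,"tz":25,"ax":0,"ay":0,"az":0,"jaw":-0.2},{"tx":0,"ty":0,"tz":11,"ax":0,"ay":0,"az":0,"jaw":-0.2},{"tx":0,"ty":0,"tz":0,"ax":0,"ay":0,"az":0,"jaw":-0.2},{"tx":0,"ty":0,"tz":0,"ax":0,"ay":0,"az":0,"jaw":0.4}]' 30
python3 -m jog '[{"tx":0,"ty":0,"tz":0,"ax":0,"ay":0,"az":0,"jaw":0.5},{"tx":0,"ty":0,"tz":0,"ax":0,"ay":0,"az":0,"jaw":0.6},{"tx":0,"ty":0,"tz":0,"ax":0,"ay":0,"az":0,"jaw":1},{"tx":0,"ty":0,"tz":0,"ax":0,"ay":0,"az":0,"jaw":1}]'
python3 -m jog '[{"tx":0,"ty":0,"tz":0,"ax":0,"ay":0,"az":0,"jaw":1},{"tx":0,"ty":0,"tz":0,"ax":0,"ay":0,"az":0,"jaw":1}]' 90
```

```text
time_s: 12.6
eef_pos: [442.7, 303.5, 7.8]
ee_rot: [0.001, 0.179, 0.984, 0.0]
force: [-0.1, 0.0, -0.6]
grip_width: 0.402
grip_force: 0.0
time_s: 13.1
eef_pos: [442.6, 303.4, 7.5]
ee_rot: [0.001, 0.179, 0.984, 0.0]
force: [-1.5, 0.5, 6.9]
grip_width: 0.229
grip_force: 30.8
time_s: 13.35
eef_pos: [442.8, 303.5, 7.7]
ee_rot: [0.001, 0.179, 0.984, 0.001]
force: [-0.4, -0.0, 8.3]
grip_width: 0.219
grip_force: 89.1
```

The grip is good at about 19 mm. Lift, turn so the pick points along the clip's pull line, and carry it to above the loop.

```bash
python3 -m jog '[{"tx":0,"ty":0,"tz":-22,"ax":0,"ay":0,"az":0,"jaw":1},{"tx":0,"ty":0,"tz":-45,"ax":0,"ay":0,"az":0,"jaw":1},{"tx":0,"ty":0,"tz":-45,"ax":0,"ay":0,"az":0,"jaw":1},{"tx":0,"ty":0,"tz":0,"ax":0,"ay":0,"az":-0.145,"jaw":1},{"tx":0,"ty":0,"tz":0,"ax":0,"ay":0,"az":-0.146,"jaw":1}]'
python3 -m jog '[{"tx":-4.4,"ty":-18.8,"tz":0,"ax":0,"ay":0,"az":0,"jaw":1},{"tx":-8.4,"ty":-38.8,"tz":0,"ax":0,"ay":0,"az":0,"jaw":1},{"tx":-8.4,"ty":-38.8,"tz":0,"ax":0,"ay":0,"az":0,"jaw":1},{"tx":-8.4,"ty":-38.8,"tz":0,"ax":0,"ay":0,"az":0,"jaw":1},{"tx":-8.4,"ty":-38.8,"tz":0,"ax":0,"ay":0,"az":0,"jaw":1}]'
python3 -m jog '[{"tx":-8.4,"ty":-38.8,"tz":0,"ax":0,"ay":0,"az":0,"jaw":1},{"tx":-8.4,"ty":-38.8,"tz":0,"ax":0,"ay":0,"az":0,"jaw":1},{"tx":-8.4,"ty":-38.8,"tz":0,"ax":0,"ay":0,"az":0,"jaw":1},{"tx":-8.4,"ty":-38.8,"tz":0,"ax":0,"ay":0,"az":0,"jaw":1},{"tx":-8.4,"ty":-38.8,"tz":0,"ax":0,"ay":0,"az":0,"jaw":1}]'
python3 -m jog '[{"tx":-4,"ty":-20,"tz":0,"ax":0,"ay":0,"az":0,"jaw":1},{"tx":0,"ty":0,"tz":0,"ax":0,"ay":0,"az":0,"jaw":1},{"tx":0,"ty":0,"tz":0,"ax":0,"ay":0,"az":0,"jaw":1}]'
python3 - <<'E'
from h import *
np.set_printoptions(precision=1,suppress=True)
o=[]
for cam in("top","scene"):
    c=capture(cam); y0,x0=(200,350) if cam=="top" else (250,225)
    o.append(cv2.resize(c["color"][y0:y0+60,x0:x0+80][:,:,::-1],(500,375) if 0 else (400,300),interpolation=cv2.INTER_CUBIC))
    print(cam,"px per mm 5x crop origin",x0,y0)
    for s,z in (("hook_tip",115),("clip_loop",80.5),("clip",80.5)): print(s,[(x["conf"],x["centre"],onz(c,*x["centre"],z)[:2]) for x in place_of(s,cam)[:2]])
    uv=lambda p:(lambda q:(c["cx"]-c["fx"]*q[0]/q[2],c["cy"]+c["fy"]*q[1]/q[2]))(c["camera_from_world"]@np.r_[p,1])
    print("expect tip",uv([604,-96.5,115]),"loop",uv([604,-96.5,80.5]))
cv2.imwrite("pics/g4.png",np.vstack(o))
E
```

```text
time_s: 13.98
eef_pos: [442.1, 303.2, 119.2]
ee_rot: [0.0, 0.032, 0.999, 0.0]
force: [1.3, -0.6, -0.8]
grip_width: 0.213
grip_force: 88.0
time_s: 14.6
eef_pos: [467.9, 124.7, 118.6]
ee_rot: [-0.0, 0.036, 0.999, -0.0]
force: [0.0, 0.2, -1.6]
grip_width: 0.214
grip_force: 88.1
time_s: 15.22
eef_pos: [496.0, -71.6, 118.6]
ee_rot: [-0.0, 0.036, 0.999, -0.0]
force: [0.7, -0.1, -1.0]
grip_width: 0.214
grip_force: 88.1
time_s: 15.6
eef_pos: [498.9, -88.9, 118.5]
ee_rot: [-0.0, 0.034, 0.999, 0.0]
force: [1.0, -0.1, -0.7]
grip_width: 0.216
grip_force: 88.2
top px per mm 5x crop origin 350 200
hook_tip []
clip_loop [(0.5, [390.2, 230.2], array([604.3, -95.4]))]
clip [(0.5, [388.6, 214.2], array([643., -92.]))]
expect tip (np.float64(392.24678378620985), np.float64(228.26580723350173)) loop (np.float64(390.6497473095172), np.float64(230.3296996001966))
scene px per mm 5x crop origin 225 250
hook_tip [(0.84, [267.5, 278.0], array([606.3, -95.9]))]
clip_loop [(0.43, [269.4, 291.0], array([606.8, -94.9]))]
clip []
expect tip (np.float64(266.5433019414328), np.float64(277.5064344718151)) loop (np.float64(267.8856322879212), np.float64(290.5567818274193))
```

View pics/g4.png

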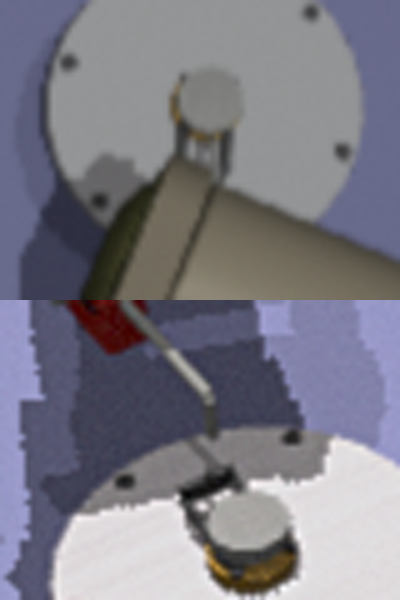

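In the scene crop the hook tip is at (267.5,278), directly over the loop at (269,291). At their heights the two agree within about 1 mm. Now lower the hook into the loop.

```bash
python3 -m jog '[{"tx":0,"ty":0,"tz":12,"ax":0,"ay":0,"az":0,"jaw":1},{"tx":0,"ty":0,"tz":8,"ax":0,"ay":0,"az":0,"jaw":1},{"tx":0,"ty":0,"tz":0,"ax":0,"ay":0,"az":0,"jaw":1}]'
python3 -m jog '[{"tx":0,"ty":0,"tz":5,"ax":0,"ay":0,"az":0,"jaw":1},{"tx":0,"ty":0,"tz":5,"ax":0,"ay":0,"az":0,"jaw":1},{"tx":0,"ty":0,"tz":4,"ax":0,"ay":0,"az":0,"jaw":1},{"tx":0,"ty":0,"tz":0,"ax":0,"ay":0,"az":0,"jaw":1}]'
python3 - <<'E'
from h import *
c=capture("scene"); cv2.imwrite("pics/g5.png",cv2.resize(c["color"][250:310,225:305][:,:,::-1],(640,480),interpolation=cv2.INTER_CUBIC))
print(place_of("hook_tip","scene")[:1],place_of("clip_loop","scene")[:1])
E
```

```text
time_s: 16.38
eef_pos: [498.8, -89.5, 97.6]
ee_rot: [-0.001, 0.034, 0.999, 0.0]
force: [-0.7, 0.2, -1.0]
grip_width: 0.215
grip_force: 88.1
time_s: 16.88
eef_pos: [499.1, -89.6, 84.3]
ee_rot: [-0.0, 0.034, 0.999, 0.0]
force: [0.3, -0.3, -1.4]
grip_width: 0.213
grip_force: 88.1
[{'centre': [268.2, 291.0], 'conf': 0.87}] [{'centre': [268.2, 293.3], 'conf': 0.55}]
```

View pics/g5.png

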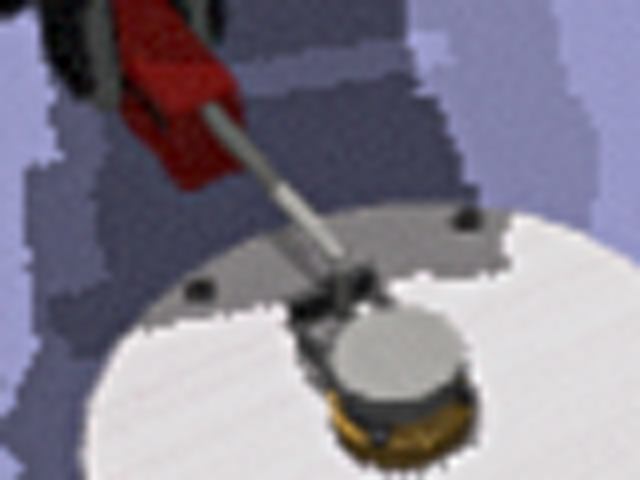

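The hook shows at about (345,290) in the crop, in front of the tab (on its spindle side). That puts it inside the loop, and there is no force. Go 5 mm lower, then start the pull.

```bash
python3 -m jog '[{"tx":0,"ty":0,"tz":3,"ax":0,"ay":0,"az":0,"jaw":1},{"tx":0,"ty":0,"tz":2.5,"ax":0,"ay":0,"az":0,"jaw":1},{"tx":0,"ty":0,"tz":0,"ax":0,"ay":0,"az":0,"jaw":1}]'
python3 -m jog '[{"tx":2,"ty":0,"tz":0,"ax":0,"ay":0,"az":0,"jaw":1},{"tx":2,"ty":0,"tz":0,"ax":0,"ay":0,"az":0,"jaw":1},{"tx":0,"ty":0,"tz":0,"ax":0,"ay":0,"az":0,"jaw":1}]'
```

```text
time_s: 17.4
eef_pos: [499.1, -89.6, 78.8]
ee_rot: [-0.0, 0.034, 0.999, 0.0]
force: [0.5, -0.2, -0.5]
grip_width: 0.212
grip_force: 88.1
time_s: 17.77
eef_pos: [495.1, -89.4, 79.2]
ee_rot: [0.0, 0.034, 0.999, -0.0]
force: [0.0, -1.3, -0.9]
grip_width: 0.209
grip_force: 88.1
```

```bash
python3 -m jog '[{"tx":1,"ty":0,"tz":0,"ax":0,"ay":0,"az":0,"jaw":1},{"tx":1,"ty":0,"tz":0,"ax":0,"ay":0,"az":0,"jaw":1},{"tx":0,"ty":0,"tz":0,"ax":0,"ay":0,"az":0,"jaw":1}]'
```

```text
time_s: 18.15
eef_pos: [493.6, -89.4, 79.3]
ee_rot: [0.001, 0.034, 0.999, -0.0]
force: [3.7, -0.8, -0.7]
grip_width: 0.213
grip_force: 88.1
```

Contact came where predicted, with 3.7 N along +x. Keep pulling in small steps.

```bash
python3 -m jog '[{"tx":0.8,"ty":0,"tz":0,"ax":0,"ay":0,"az":0,"jaw":1},{"tx":0,"ty":0,"tz":0,"ax":0,"ay":0,"az":0,"jaw":1}]'
python3 -m jog '[{"tx":0.8,"ty":0,"tz":0,"ax":0,"ay":0,"az":0,"jaw":1},{"tx":0,"ty":0,"tz":0,"ax":0,"ay":0,"az":0,"jaw":1}]'
python3 -m jog '[{"tx":0.8,"ty":0,"tz":0,"ax":0,"ay":0,"az":0,"jaw":1},{"tx":0,"ty":0,"tz":0,"ax":0,"ay":0,"az":0,"jaw":1}]'
```

```text
time_s: 18.4
eef_pos: [492.6, -89.3, 79.2]
ee_rot: [0.0, 0.034, 0.999, -0.0]
force: [4.4, -0.1, -0.9]
grip_width: 0.215
grip_force: 88.1
time_s: 18.65
eef_pos: [491.6, -89.2, 79.1]
ee_rot: [-0.0, 0.034, 0.999, -0.0]
force: [4.3, -1.0, -0.8]
grip_width: 0.217
grip_force: 88.1
time_s: 18.9
eef_pos: [490.2, -88.9, 78.9]
ee_rot: [-0.001, 0.034, 0.999, 0.0]
force: [1.2, 0.1, -2.0]
grip_width: 0.217
grip_force: 88.1
```

```bash
python3 - <<'E'
from h import *
for k in range(2):
    c=capture("scene")
    for s,z in (("hook_tip",73.5),("clip_loop",77),("clip",79)): print(s,[(x["conf"],x["centre"],onz(c,*x["centre"],z)[:2]) for x in place_of(s,"scene")[:2]])
cv2.imwrite("pics/g6.png",cv2.resize(c["color"][250:310,225:305][:,:,::-1],(640,480),interpolation=cv2.INTER_CUBIC))
print(sense()["force"])
E
```

```text
hook_tip [(0.54, [267.2, 290.0], array([595.71409434, -93.16106531]))]
clip_loop [(0.53, [268.7, 287.5], array([594.91229695, -88.80749077]))]
clip [(0.52, [275.0, 297.0], array([625.61550669, -94.90872752]))]
hook_tip [(0.87, [266.5, 291.6], array([598.51562248, -96.66393974]))]
clip_loop [(0.41, [264.6, 288.8], array([592.86400993, -97.00324807]))]
clip [(0.63, [273.6, 296.2], array([622.18410064, -95.77423424]))]
[-1.12321781 -0.07650542 -0.60760951]
```

View pics/g6.png

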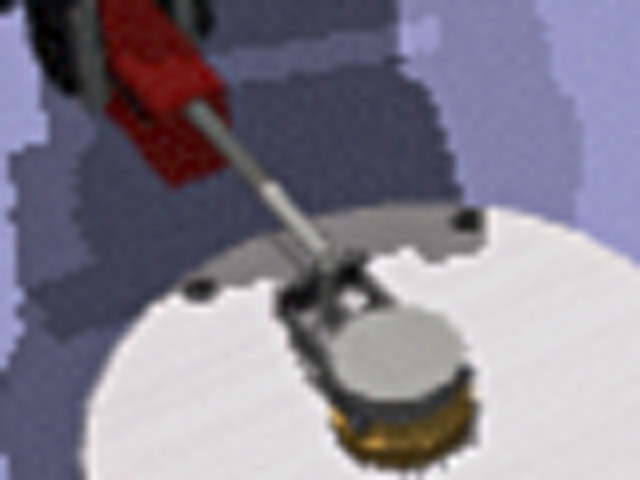

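The hook sits against the tab inside the loop, and the loop has moved out about 3 mm, so the clip is still seated. Keep pulling.

```bash
python3 -m jog '[{"tx":0.8,"ty":0,"tz":0,"ax":0,"ay":0,"az":0,"jaw":1},{"tx":0,"ty":0,"tz":0,"ax":0,"ay":0,"az":0,"jaw":1}]'
python3 -m jog '[{"tx":0.8,"ty":0,"tz":0,"ax":0,"ay":0,"az":0,"jaw":1},{"tx":0,"ty":0,"tz":0,"ax":0,"ay":0,"az":0,"jaw":1}]'
python3 -m jog '[{"tx":0.8,"ty":0,"tz":0,"ax":0,"ay":0,"az":0,"jaw":1},{"tx":0,"ty":0,"tz":0,"ax":0,"ay":0,"az":0,"jaw":1}]'
```

```text
time_s: 19.55
eef_pos: [490.2, -89.1, 79.2]
ee_rot: [0.0, 0.034, 0.999, -0.0]
force: [1.9, -0.6, -1.4]
grip_width: 0.21
grip_force: 88.1
time_s: 19.8
eef_pos: [489.2, -89.0, 79.2]
ee_rot: [0.0, 0.034, 0.999, -0.0]
force: [0.9, -0.2, -1.2]
grip_width: 0.212
grip_force: 88.1
time_s: 20.05
eef_pos: [488.2, -88.9, 79.0]
ee_rot: [-0.0, 0.034, 0.999, 0.0]
force: [0.6, -0.0, -1.7]
grip_width: 0.219
grip_force: 88.1
```

```bash
python3 -m jog '[{"tx":1,"ty":0,"tz":0,"ax":0,"ay":0,"az":0,"jaw":1},{"tx":1,"ty":0,"tz":0,"ax":0,"ay":0,"az":0,"jaw":1}]'
python3 -m jog '[{"tx":1,"ty":0,"tz":0,"ax":0,"ay":0,"az":0,"jaw":1},{"tx":1,"ty":0,"tz":0,"ax":0,"ay":0,"az":0,"jaw":1}]'
python3 - <<'E'
from h import *
for cam in ("scene","top"):
    c=capture(cam)
    for s,z in (("hook_tip",73.5),("clip_loop",77),("clip",79)): print(s,[(x["conf"],x["centre"],onz(c,*x["centre"],z)[:2]) for x in place_of(s,cam)[:2]])
    if cam=="scene":
        im=c["color"][250:310,225:305].astype(int); d=(im.max(-1)<75)
        print("\n".join("".join("#" if q else "." for q in r[20:65]) for r in d[28:58]))
E
```

```text
time_s: 20.3
eef_pos: [486.3, -88.8, 79.1]
ee_rot: [-0.0, 0.034, 0.999, 0.0]
force: [2.7, -0.9, -1.8]
grip_width: 0.214
grip_force: 88.1
time_s: 20.55
eef_pos: [484.1, -88.6, 79.0]
ee_rot: [-0.0, 0.034, 0.999, 0.0]
force: [0.1, -1.1, -1.0]
grip_width: 0.214
grip_force: 88.1
hook_tip [(0.83, [264.9, 286.2], array([584.04190626, -90.77975976]))]
clip_loop [(0.53, [265.6, 287.9], array([592.01614137, -94.11438198]))]
clip [(0.48, [274.6, 293.7], array([617.88577891, -90.51455369]))]
.....................................##......
.............................................
......................##.....................
....................####.....................
.................#######.....................
................#########....................
..............#######...#....................
.....#.......#######.....#...................
....##.......#######.....##..................
..............#....##.....##.................
..............##.............................
...............##............................
................#............................
................#
[... 217 characters left out ...]
...............##........................
....................#................#.......
....................##.............###.......
.....................###..........####.......
......................###############........
......................#############..........
........................#########.....#......
.............................#.......##......
....................................##.......
.......................#..........###........
........................##..########.........
...........................#######...........
hook_tip [(0.51, [389.7, 237.4], array([587.887429  , -94.82354799]))]
clip_loop []
clip [(0.64, [392.2, 222.5], array([ 623.14011257, -100.55029888]))]
```

The tab moves along with the hook and has come about 10–12 mm, with only light force now. Continue the pull.

```bash
python3 -m jog '[{"tx":1.5,"ty":0,"tz":0,"ax":0,"ay":0,"az":0,"jaw":1},{"tx":1.5,"ty":0,"tz":0,"ax":0,"ay":0,"az":0,"jaw":1}]'
python3 -m jog '[{"tx":1.5,"ty":0,"tz":0,"ax":0,"ay":0,"az":0,"jaw":1},{"tx":1.5,"ty":0,"tz":0,"ax":0,"ay":0,"az":0,"jaw":1}]'
python3 -m jog '[{"tx":1.5,"ty":0,"tz":0,"ax":0,"ay":0,"az":0,"jaw":1},{"tx":1.5,"ty":0,"tz":0,"ax":0,"ay":0,"az":0,"jaw":1},{"tx":1.5,"ty":0,"tz":0,"ax":0,"ay":0,"az":0,"jaw":1}]'
python3 - <<'E'
from h import *
for cam in ("scene","top"):
    c=capture(cam)
    for s,z in (("hook_tip",73.5),("clip_loop",75),("clip",77)): print(s,[(x["conf"],x["centre"],onz(c,*x["centre"],z)[:2]) for x in place_of(s,cam)[:2]])
    if cam=="scene":
        im=c["color"][250:310,225:305].astype(int); d=(im.max(-1)<75)
        print("\n".join("".join("#" if q else "." for q in r[20:65]) for r in d[20:58]))
E
```

```text
time_s: 21.2
eef_pos: [481.3, -88.4, 79.1]
ee_rot: [-0.0, 0.034, 0.999, 0.0]
force: [0.1, -0.5, -0.7]
grip_width: 0.215
grip_force: 88.1
time_s: 21.45
eef_pos: [478.3, -88.2, 79.1]
ee_rot: [-0.0, 0.034, 0.999, 0.0]
force: [0.2, -0.5, -1.4]
grip_width: 0.214
grip_force: 88.1
time_s: 21.82
eef_pos: [473.9, -87.9, 79.1]
ee_rot: [0.0, 0.034, 0.999, -0.0]
force: [-0.3, -0.3, -0.8]
grip_width: 0.214
grip_force: 88.1
hook_tip [(0.68, [260.1, 283.4], array([571.41239565, -93.76988218]))]
clip_loop [(0.61, [262.4, 286.5], array([582.99910073, -95.80932302]))]
clip [(0.63, [459.1, 222.2], array([695.84193901, 378.88345171])), (0.57, [268.0, 293.1], array([606.80876356, -98.42590387]))]
.............................................
.............................................
.............................................
.............................................
.............................................
.............................................
.................#...........................
.....................................###.....
.............................................
.
[... 906 characters left out ...]
..###.......
.......................#..........###........
.......................#####.########........
.......................############..........
.........................#########....#......
.............................#.......##......
....................................##.......
.......................#...........##........
........................##...####.##.........
.........................#.######............
hook_tip [(0.61, [468.1, 289.4], array([ 465.09906491, -277.96973436])), (0.6, [387.7, 226.8], array([613.51040048, -90.28856372]))]
clip_loop [(0.29, [467.9, 287.7], array([ 469.02794734, -277.25159104]))]
clip [(0.52, [388.9, 228.1], array([609.86332716, -92.75972726]))]
```

The clip follows cleanly, with about 20 mm of travel so far. Pull another 17 mm.

```bash
python3 -m jog '[{"tx":2,"ty":0,"tz":0,"ax":0,"ay":0,"az":0,"jaw":1},{"tx":2,"ty":0,"tz":0,"ax":0,"ay":0,"az":0,"jaw":1},{"tx":2,"ty":0,"tz":0,"ax":0,"ay":0,"az":0,"jaw":1},{"tx":2,"ty":0,"tz":0,"ax":0,"ay":0,"az":0,"jaw":1}]'
python3 -m jog '[{"tx":2,"ty":0,"tz":0,"ax":0,"ay":0,"az":0,"jaw":1},{"tx":2,"ty":0,"tz":0,"ax":0,"ay":0,"az":0,"jaw":1},{"tx":2,"ty":0,"tz":0,"ax":0,"ay":0,"az":0,"jaw":1},{"tx":2,"ty":0,"tz":0,"ax":0,"ay":0,"az":0,"jaw":1},{"tx":1,"ty":0,"tz":0,"ax":0,"ay":0,"az":0,"jaw":1}]'
python3 - <<'E'
from h import *
c=capture("scene")
for s,z in (("hook_tip",73.5),("clip_loop",73),("clip",73)): print(s,[(x["conf"],x["centre"],onz(c,*x["centre"],z)[:2]) for x in place_of(s,"scene")[:2]])
im=c["color"][250:310,225:305].astype(int); d=(im.max(-1)<75)
print("\n".join("".join("#" if q else "." for q in r[10:65]) for r in d[12:58]))
E
```

```text
time_s: 22.72
eef_pos: [465.8, -87.4, 79.1]
ee_rot: [-0.0, 0.034, 0.999, 0.0]
force: [-0.3, -0.4, -0.9]
grip_width: 0.214
grip_force: 88.1
time_s: 23.35
eef_pos: [456.9, -86.7, 79.1]
ee_rot: [-0.0, 0.034, 0.999, -0.0]
force: [0.2, -0.8, -1.0]
grip_width: 0.213
grip_force: 88.1
hook_tip [(0.54, [257.6, 278.3], array([555.86880805, -89.60477092]))]
clip_loop [(0.52, [146.8, 325.7], array([ 534.38928802, -310.21354455]))]
clip [(0.54, [264.8, 289.6], array([591.38852711, -95.93034528]))]
..########.............................................
..######...............................................
...###.......#.........................................
.......................................................
.......................................................
.......................................................
.......................................................
.......................................................
.......................................................
.......................................................
..................................................
[... 1265 characters left out ...]
#...........................
.......................................................
...............................................#.......
.............................................###.......
.................................#..........###........
.................................##############........
.................................############..........
...................................#########....#......
...............................................##......
..............................................##.......
.................................#...........##........
..................................###.#####.##.........
.....................................#######...........
```

The clip's ring centre is now about 38 mm from the axis. Ease the hook back to the loop's centre and lift it straight out.

```bash
python3 -m jog '[{"tx":-2,"ty":0,"tz":0,"ax":0,"ay":0,"az":0,"jaw":1},{"tx":-2,"ty":0,"tz":0,"ax":0,"ay":0,"az":0,"jaw":1},{"tx":0,"ty":0,"tz":-3,"ax":0,"ay":0,"az":0,"jaw":1},{"tx":0,"ty":0,"tz":-4,"ax":0,"ay":0,"az":0,"jaw":1},{"tx":0,"ty":0,"tz":-4,"ax":0,"ay":0,"az":0,"jaw":1}]'
python3 -m jog '[{"tx":0,"ty":0,"tz":-6,"ax":0,"ay":0,"az":0,"jaw":1},{"tx":0,"ty":0,"tz":-8,"ax":0,"ay":0,"az":0,"jaw":1},{"tx":0,"ty":0,"tz":-12,"ax":0,"ay":0,"az":0,"jaw":1},{"tx":0,"ty":0,"tz":-15,"ax":0,"ay":0,"az":0,"jaw":1},{"tx":0,"ty":0,"tz":0,"ax":0,"ay":0,"az":0,"jaw":1}]'
python3 - <<'E'
from h import *
c=capture("scene")
for s,z in (("hook_tip",120),("clip_loop",73),("clip",73)): print(s,[(x["conf"],x["centre"],onz(c,*x["centre"],z)[:2],dep(c,*x["centre"])) for x in place_of(s,"scene")[:2]])
cv2.imwrite("pics/g7.png",cv2.resize(c["color"][230:320,205:325][:,:,::-1],(640,480),interpolation=cv2.INTER_CUBIC))
E
```

```text
time_s: 24.18
eef_pos: [461.0, -87.1, 90.5]
ee_rot: [0.0, 0.034, 0.999, -0.0]
force: [0.5, -0.1, -1.7]
grip_width: 0.21
grip_force: 88.1
time_s: 24.8
eef_pos: [461.6, -87.3, 132.3]
ee_rot: [0.001, 0.034, 0.999, -0.001]
force: [-0.2, 0.1, -1.0]
grip_width: 0.216
grip_force: 88.1
hook_tip [(0.75, [254.0, 257.9], array([546.46798909, -87.06807353]), array([422.61014272, -21.2012092 ,   1.11627109])), (0.69, [461.0, 221.4], array([727.86890339, 329.86395779]), array([654.92543504, 458.80657   ,  19.41163415]))]
clip_loop [(0.64, [258.2, 285.0], array([572.40002009, -98.91773963]), array([570.42620079, -97.86136375,  70.85688298]))]
clip [(0.5, [265.6, 288.6], array([590.06219679, -93.18004657]), array([587.23185548, -91.58754792,  69.82878128]))]
```

View pics/g7.png

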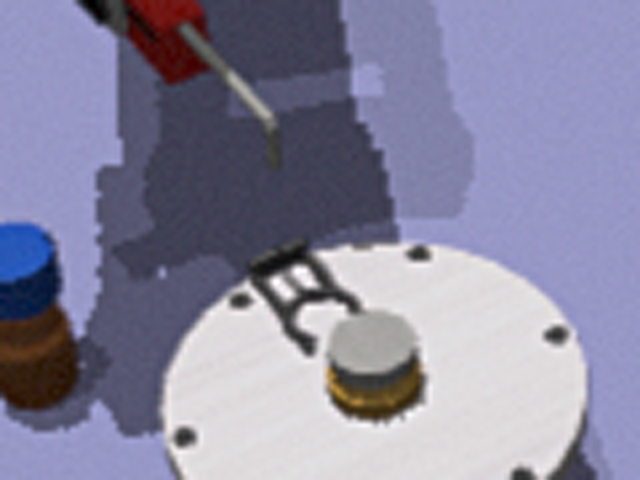

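The picture shows the clip lying flat on the plate at about (300,290), clear of the spindle, and the hook free above it. Lay the pick down on open bench around (455,115).

```bash
python3 -m jog '[{"tx":4,"ty":30,"tz":0,"ax":0,"ay":0,"az":0,"jaw":1},{"tx":8,"ty":42,"tz":0,"ax":0,"ay":0,"az":0,"jaw":1},{"tx":4,"ty":42,"tz":0,"ax":0,"ay":0,"az":0,"jaw":1},{"tx":0,"ty":42,"tz":0,"ax":0,"ay":0,"az":0,"jaw":1},{"tx":0,"ty":42,"tz":0,"ax":0,"ay":0,"az":0,"jaw":1}]'
python3 -m jog '[{"tx":0,"ty":0,"tz":30,"ax":0,"ay":0,"az":0,"jaw":1},{"tx":0,"ty":0,"tz":40,"ax":0,"ay":0,"az":0,"jaw":1},{"tx":0,"ty":0,"tz":30,"ax":0,"ay":0,"az":0,"jaw":1},{"tx":0,"ty":0,"tz":14,"ax":0,"ay":0,"az":0,"jaw":1},{"tx":0,"ty":0,"tz":6,"ax":0,"ay":0,"az":0,"jaw":1}]'
python3 -m jog '[{"tx":0,"ty":0,"tz":2,"ax":0,"ay":0,"az":0,"jaw":1},{"tx":0,"ty":0,"tz":0,"ax":0,"ay":0,"az":0,"jaw":1}]'
```

```text
time_s: 25.62
eef_pos: [458.4, 112.9, 130.7]
ee_rot: [-0.0, 0.034, 0.999, -0.0]
force: [0.7, 0.3, -0.5]
grip_width: 0.212
grip_force: 88.2
time_s: 26.25
eef_pos: [458.7, 111.6, 10.8]
ee_rot: [-0.0, 0.034, 0.999, -0.0]
force: [-0.3, -0.0, -1.1]
grip_width: 0.212
grip_force: 88.3
time_s: 26.5
eef_pos: [459.0, 111.6, 9.7]
ee_rot: [0.001, 0.034, 0.999, 0.0]
force: [-0.3, -0.1, -1.7]
grip_width: 0.217
grip_force: 88.3
```

```bash
python3 -m jog '[{"tx":0,"ty":0,"tz":1.2,"ax":0,"ay":0,"az":0,"jaw":1},{"tx":0,"ty":0,"tz":0,"ax":0,"ay":0,"az":0,"jaw":1}]'
python3 -m jog '[{"tx":0,"ty":0,"tz":0.8,"ax":0,"ay":0,"az":0,"jaw":1},{"tx":0,"ty":0,"tz":0,"ax":0,"ay":0,"az":0,"jaw":1}]'
```

```text
time_s: 26.75
eef_pos: [458.8, 111.6, 8.1]
ee_rot: [0.0, 0.034, 0.999, -0.0]
force: [0.1, 0.2, -1.3]
grip_width: 0.214
grip_force: 88.3
time_s: 27.0
eef_pos: [458.8, 111.6, 7.7]
ee_rot: [0.0, 0.034, 0.999, -0.0]
force: [-3.5, 0.6, 6.7]
grip_width: 0.215
grip_force: 89.6
```

On the bench. Release it, rise and check.

```bash
python3 -m jog '[{"tx":0,"ty":0,"tz":0,"ax":0,"ay":0,"az":0,"jaw":0.3},{"tx":0,"ty":0,"tz":0,"ax":0,"ay":0,"az":0,"jaw":0},{"tx":0,"ty":0,"tz":0,"ax":0,"ay":0,"az":0,"jaw":-0.2},{"tx":0,"ty":0,"tz":0,"ax":0,"ay":0,"az":0,"jaw":-0.2},{"tx":0,"ty":0,"tz":-15,"ax":0,"ay":0,"az":0,"jaw":-0.2}]' 20
python3 -m jog '[{"tx":0,"ty":0,"tz":-40,"ax":0,"ay":0,"az":0,"jaw":-0.2},{"tx":0,"ty":0,"tz":-40,"ax":0,"ay":0,"az":0,"jaw":-0.2},{"tx":0,"ty":0,"tz":-40,"ax":0,"ay":0,"az":0,"jaw":-0.2},{"tx":0,"ty":0,"tz":0,"ax":0,"ay":0,"az":0,"jaw":-0.2},{"tx":0,"ty":0,"tz":0,"ax":0,"ay":0,"az":0,"jaw":-0.2}]'
python3 - <<'E'
from h import *
c=capture("scene")
for s,z in (("hook_tip",2.5),("pick_grip",15),("clip",73),("vial_mid",30)): print(s,[(x["conf"],x["centre"],onz(c,*x["centre"],z)[:2],dep(c,*x["centre"])) for x in place_of(s,"scene")[:2]])
im=c["color"].astype(int); m=(im[...,0]>im[...,2]+60)&(im[...,0]>im[...,1]+60)
z=[dep(c,u,v) for v,u in zip(*np.nonzero(m))]; z=np.array([p for p in z if abs(p[1]-112)<60]); print("handle z max",np.percentile(z[:,2],[50,95]),len(z),z.mean(0))
E
```

```text
time_s: 27.62
eef_pos: [458.1, 111.6, 22.0]
ee_rot: [-0.001, 0.034, 0.999, -0.0]
force: [0.4, -0.2, -0.7]
grip_width: 0.599
grip_force: 0.0
time_s: 28.25
eef_pos: [458.2, 111.6, 142.0]
ee_rot: [-0.0, 0.034, 0.999, -0.0]
force: [-0.5, 0.6, -1.0]
grip_width: 0.599
grip_force: 0.0
hook_tip [(0.9, [332.7, 261.9], array([552.35580486, 113.18432197]), array([563.04941904, 103.81694928,  14.9927944 ]))]
pick_grip [(0.57, [308.2, 237.3], array([455.18089594, 116.28750118]), array([471.95290921, 103.59479844,  31.52205948]))]
clip [(0.57, [219.8, 428.1], array([ 788.37174178, -304.69115313]), array([ 780.08553359, -302.36211197,   58.52803867])), (0.43, [264.8, 289.6], array([591.38852711, -95.93034528]), array([591.97581306, -96.2586506 ,  73.65959822]))]
vial_mid [(0.8, [146.3, 315.7], array([ 466.98050761, -294.38234384]), array([ 473.57367132, -295.45533822,   36.4619906 ])), (0.8, [209.9, 289.4], array([ 480.20771208, -163.05057613]), array([ 501.29237493, -170.72662328,   51.07741893]))]
handle z max [30.54727036 33.16633662] 180 [466.32715115 109.09070792  28.38263697]
```

The handle top is at about 30 mm, so the pick lies flat. The vial is in the tray, and the clip is on the plate about 38 mm out.

```bash
python3 -c "
from rig import finish_job; print(finish_job())"
```

```text
the job is handed in; nothing more can be done
None
```

I handed the job in at about 28 s of robot time, with no verdict returned: the vial stands in the tray, the clip lies on the plate about 38 mm from the spindle axis, and the pick lies flat on the bench; the readings during the pull never showed the expected 10–18 N release (highest 4.4 N).

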